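# Fit the amber lamp lens and run the lamp test

### The job

Fit the amber lens to the bayonet socket on the sloped console: line up its lugs with the slots, push it in against the spring, turn it clockwise to the stop and let go. Then slide the dust cover fully aside with its orange tab, press the green lamp-test button under it all the way down, and slide the cover fully shut again. Leave the green and blue lenses and the other loose things where they are.

Things in the scene. Friction and masses are not known exactly. Their poses are not given: they have to be found in the camera images.
- lens_amber: Amber lamp lens, about 90 g, loose, standing upright on the table; it may stand in any of the three lenses' places, at any yaw. Origin: centre of the underside of its foot; z up through the lens; x along the line of its two opposite lugs. Round white foot 30 mm across, z 0 to 15 mm; round black skirt 54 mm across, z 15 to 19; oblong amber body, z 19 to 60. Half a turn makes no difference.
- lens_grip (a point): Place to grip the amber lens: on its axis, 43 mm above its underside, axes as the lens's. Here the body is 50 mm long in x and 34 mm wide in y, with flat faces (26 mm long) facing +y and -y. A white line over the top and down both ends marks its x axis, the line of the lugs.
- lens_lug (a point): Tip of the amber lens's +x lug, 22 mm from its axis. The lug and its twin on the -x side stick out of the foot; each is 9 mm wide and spans z 1 to 6 mm above the underside.
- socket: Black round bayonet collar, 68 mm across, fixed on the right half of a cream console's sloped panel; with the panel its axis leans 30 degrees from vertical to the console's front. Origin: on its axis, on the panel surface; z out of the panel. Its x axis and the opposite, red dots on the rim, are where the lugs stand when locked: the lens's x axis then lies along the socket's x axis, either way round.
- socket_rim (a point): Centre of the socket's mouth, 24 mm above the panel, axes as the socket's. A flange 6 mm thick with a 34 mm round opening and two slots. The lens is pushed in until its skirt meets this rim (lens origin 9 mm above the panel), then turned clockwise (seen from outside) 60 degrees to fixed stops. Let go there, it springs out to 12 mm and is held under the flange. It cannot turn the other way.
- socket_slot (a point): Middle of one of the two opposite slots, at the rim, marked by a white bar: 60 degrees anticlockwise (seen from outside) of the socket's x axis; the other lies opposite. Slots are 15 mm wide and reach 26 mm from the axis (this point: 21.5 mm).
- contact_top (a point): Top of the brass spring contact inside the socket, 15 mm above the panel when free. The lens's foot presses it down: 3 N at first, 0.8 N more per mm.
- console: Cream wedge-shaped console, fixed, 270 mm wide (y), 200 mm deep (x), 60 mm high in front (-x) and 175 mm at the back. Origin: centre of its underside. The panel slopes 30 degrees and faces up and to -x; it carries the socket on the right and the covered button on the left.
- lens_green: Spare green lens, same shape, standing on the table. Leave it.
- lens_blue: Spare blue lens, same shape, standing on the table. Leave it.
- screwdriver: Loose screwdriver, 180 mm long, lying on the table. Leave it.
- tape: Loose yellow ring of tape, 90 mm diameter, 25 mm high, on the table. Leave it.
- relay: Loose grey relay box, 75 x 45 x 50 mm, on the table. Leave it.
- cover (a joint): Smoked dark dust cover over the button, on the left half of the panel, sliding level across the panel to the console's left (away from the socket). Value in m: 0 is shut, 0.060 is fully open, at a stop. About 1.5 N of sliding friction; it stays where it is left.
- cover_tab (a point): Centre of the top of the orange tab on the cover, moving with it. Axes as the panel's: z out of the panel, y the way the cover opens, x up the slope. The tab is 12 mm thick in x, 24 mm long in y and 24 mm high, its top 45 mm above the panel; the cover's plate (60 mm in x, 48 mm in y) ends 24 mm below the tab's top.
- test_button (a joint): Green lamp-test button, sprung. Value in m: 0 is out, 0.006 is fully pressed (5 N). It springs back when let go.
- test_button_top (a point): Centre of the button's top, moving with it; 28 mm diameter, top 14 mm above the panel; axes as the panel's. With the cover shut it lies straight beneath the tab; 110 mm from the socket's axis. Beside it are only the cover's two rails, 6 mm high, 25 mm either side.
Things that resemble listed ones, but are neither listed nor needed, are in the scene too. Of the things that look like the lens_amber, the smallest one is meant.

How it is judged:
On the way, in this order (a step that is already met when the one before it is completed fails the run):
1. the amber lens is locked in the socket, turned to the stop, and let go (angle between the x axis of lens_amber and the x axis of socket, either way round below 0.14 rad and z of lens_amber in the frame of socket below 0.0145 m and distance between lens_amber and socket below 0.016 m and contact force between the fingers and lens_amber below 0.1 N), for 0.2 s.
2. the cover is slid fully aside (value of joint cover above 0.055 m), for 0.1 s.
3. the test button is pressed fully down with the cover open (value of joint test_button above 0.005 m and value of joint cover above 0.04 m), for 0.05 s.
4. the cover is slid shut over the released button (value of joint cover below 0.005 m and value of joint test_button below 0.001 m), for 0.1 s.
At the end, for the whole second after the job is handed in: The amber lens is locked in the socket, at rest: within 8 degrees of the stop, in line with the socket to 8 degrees, its origin less than 14.5 mm above the socket's and within 16 mm of it. The cover is shut to 5 mm and the button is out (all of step 4 and angle between the x axis of lens_amber and the x axis of socket, either way round below 0.14 rad and angle between the z axis of lens_amber and the z axis of socket, either way round below 0.14 rad and z of lens_amber in the frame of socket below 0.0145 m and distance between lens_amber and socket below 0.016 m and linear speed of lens_amber below 0.02 m/s); the robot touches nothing.
It fails at once if another lens or loose thing is shifted by more than 25 mm (distance of any of lens_green, lens_blue, screwdriver, tape, relay from where it was at the start of the episode above 0.025 m).
It also fails if it takes over 72 s, if anything falls off the work surface, if the arm or the gripper's body presses on something with over 40 N, if the wrist force passes 120 N, or if a joint passes its speed limit or range.

### The arm

A 6-joint arm with a two-finger parallel gripper is mounted at the origin on the work surface. World frame = base frame: x ahead of the robot, y to its left, z up, the work surface at z = 0. Lengths are in m, angles in rad, forces in N, time in s.
With the tool pointing down it reaches from about 0.35 to 0.85 m from the base axis. Payload 8.1 kg.
Tool frame: the origin (TCP) lies between the finger pads; the fingertips stand 11 mm ahead of it and the grasp point (between the pads) lies 8 mm behind it (tips_ahead is the z of the fingertips in the tool frame, in m); z points along the fingers, y is the line along which they close (so a half turn about z gives the same grasp; the last joint's range is limited). The gripper opens to 93 mm and grips with 3 to 60 N. Pads are 15 mm wide; open, the fingers measure 128 mm over their backs; the gripper's body (75 mm by 188 mm) begins 65 mm behind the grasp point.
Start: joints at [-1.327, 0.13, 1.488, -0, 1.523, -0.085], TCP at [0.194, -0.568, 0.23] pointing down, gripper open.
Joint ranges: [-2.96, 2.96], [-0.89, 2.26], [0.02, 2.5], [-1.34, 4.48], [0, 2.73], [-2.66, 2.66]. Speed limits (rad/s): [2.39, 2.39, 2.79, 3.14, 3.14, 3.14].

### API

Orientations are given as a rotation vector (axis times angle).
In Python, from plant import read_state, read_camera, close_job, tips_ahead gives the robot as it stands. The module is installed in compiled form; this text tells all that it offers.
- The arm moves only by the tool move_arm, never from a script. Its argument "plan" is a list of rows, each a list of 7 numbers: the turn, a rotation vector about the tool's x, y, z in units of 6 degrees (1.0 is 6 degrees), then the shift along the tool's x, y, z in units of 25 mm (1.0 is 25 mm), then the finger opening in mm, from 0 to 93. A call has exactly 10 rows; each row shifts and turns the commanded pose from where the row before left it, along the tool's axes as they then stand; what a row does not reach is not made up. A row lasts 1/10 s, in which the tool goes at most 50 mm and 8.59 degrees, less where a joint would pass 70% of its speed; a pose out of reach is approached as far as the arm can. A call is refused whole if a number of a shift passes 1 or a number of a turn 1, either way. A call with a gripper value outside its range is refused whole. The fingers move at their own pace and stop on an object; "force" is the grip in N (left out, the last holds). Time passes only in rows, so rows that do not move let the fingers close, or fill a call up. It gives the time, the measured TCP pose, the force, the opening and the grip force at its end, in the units of the state.
- read_state(): the state, without advancing time (a new reading comes with each control period).
- read_camera(name): name is "side" or "top" or "wrist"; returns a dict with "frame" (400x640x3 uint8, red, green, blue), "z_map" (400x640 float32, m along the optical axis (not along the pixel's ray), 0 where there is no reading), "fx", "fy", "cx", "cy" (pixels), "rvec" (rotation vector, rad) and "tvec" (3), from world to camera coordinates, as OpenCV has them. Camera axes: x right, y down, z forward; pixel columns grow to the right and rows downward; lengths in m; the calibration is good to about 2 mm. A picture is of the moment at which its call begins.
- close_job(): hands the job in; it is judged then, once.
The state is a dict: "t": time; "q": joint angles; "dq": joint speeds; "joint_torque": joint torques, N m; "tool_pos": TCP position; "orientation": TCP orientation; "force": force on the tool from outside, world axes, zero at the start; "wrist_torque": the same for the moment, N m; "opening": finger opening in m; "gripper_force": force on a finger pad.
Only numpy, scipy, OpenCV 4.12 (cv2) and the standard library are available. Lean on these libraries where they do the work, as an engineer would, in place of code of your own. Each camera call takes 0.05 s, during which the arm holds its last target. There are 200 camera calls.

## Working session

There is one attempt and no reset: what is moved stays moved. The work goes in short steps, Python scripts to look and compute and a tool call to move; the robot and the scene stay as the last step left them, time stands still between calls to the robot, and variables do not carry over. Pictures are saved under pics/ and viewed, at most 10 in all, crops included, and the job is handed in when it is done.

Besides the shell and the picture viewer there is one more tool, called after "Request:" as name([rows], argument=value, ...), one row to a line, values as JSON. move_arm: Moves the arm, as the interface text tells. Its arguments: {"type":"object","properties":{"plan":{"type":"array","items":{"type":"array","items":{"type":"number"}}},"force":{"type":"number"}},"required":["plan"]}

```bash
mkdir -p pics; python3 - <<'E'
from plant import *
import cv2,numpy as np,pickle
d={}
for n in("top","side"):
    c=read_camera(n);d[n]=c;cv2.imwrite(f"pics/{n}0.png",c["frame"][:,:,::-1])
    R=cv2.Rodrigues(np.array(c["rvec"],float))[0];print(n,-R.T@np.array(c["tvec"]),R[2])
pickle.dump(d,open("d0.pkl","wb"));print(read_state(),tips_ahead)
E
```

```text
top [ 0.42046572 -0.03839144  1.49248094] [ 0.08680967  0.01970647 -0.99602999]
side [0.34602354 0.67773798 0.8919132 ] [ 0.15073059 -0.65992435 -0.73605716]
{'t': 0.1, 'q': array([-1.32741173e+00,  1.31112140e-01,  1.48914661e+00, -1.08724638e-04,
        1.52302131e+00, -8.53698512e-02]), 'dq': array([ 1.14236014e-03, -2.23003750e-03, -3.30116676e-03,  1.18885603e-04,
        8.36289152e-04,  5.72398498e-05]), 'joint_torque': array([ 5.16465698e-04, -5.61342108e+01, -4.93094087e+01,  7.69631588e-02,
        2.91003438e-02, -7.06519472e-05]), 'tool_pos': array([ 0.19359845, -0.56738099,  0.22868957]), 'orientation': array([-3.09759303e+00, -5.13818202e-01,  3.79044419e-04]), 'force': array([ 0.05839072, -0.02771061, -0.20500365]), 'wrist_torque': array([-0.01762111, -0.0463517 ,  0.00253069]), 'gripper_force': 0.0, 'opening': 0.0931393745711286} 0.011
```

View pics/top0.png

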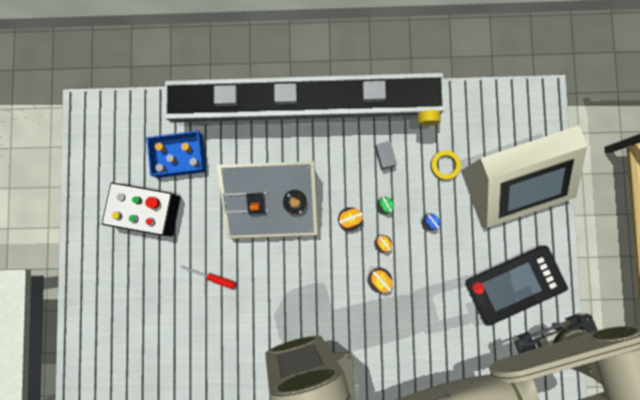

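View pics/side0.png

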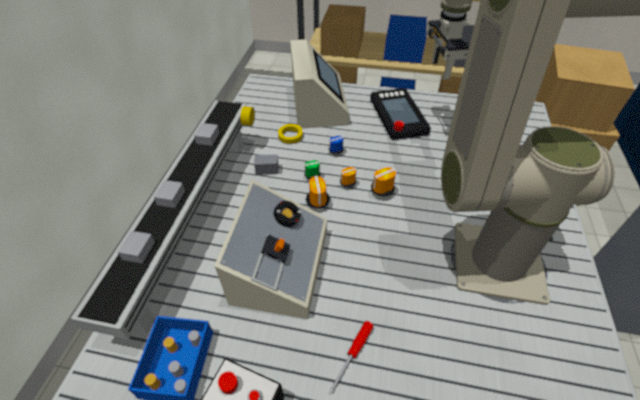

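Three amber candidates in the top view: (350,218), (384,244) and (381,281). The one at (384,244) is visibly the smallest, so it fits the description. I'll confirm in a crop and measure.

```bash
cat > h.py <<'E'
import numpy as np,cv2
def pose(c):
    return cv2.Rodrigues(np.array(c["rvec"],float))[0],np.array(c["tvec"],float).ravel()
def cloud(c):
    R,t=pose(c);v,u=np.mgrid[:400,:640];z=c["z_map"].astype(float)
    P=np.stack([(u-c["cx"])/c["fx"]*z,(v-c["cy"])/c["fy"]*z,z],-1)
    return (P-t)@R
def ray(c,uv,p0,n):
    R,t=pose(c);o=-R.T@t
    d=R.T@np.array([(uv[0]-c["cx"])/c["fx"],(uv[1]-c["cy"])/c["fy"],1])
    return o+d*((np.array(p0)-o)@n)/(d@n)
def proj(c,p):
    R,t=pose(c);q=R@np.array(p)+t
    return np.array([c["fx"]*q[0]/q[2]+c["cx"],c["fy"]*q[1]/q[2]+c["cy"]])
E
python3 - <<'E'
import pickle;from h import *
d=pickle.load(open("d0.pkl","rb"))
for n,c in d.items():
    P=cloud(c);hsv=cv2.cvtColor(c["frame"],cv2.COLOR_RGB2HSV)
    m=cv2.inRange(hsv,(8,150,120),(24,255,255))
    k,l,s,ce=cv2.connectedComponentsWithStats(m)
    for i in range(1,k):
        if s[i,4]>15:
            q=P[l==i];top=q[q[:,2]>np.percentile(q[:,2],70)-.003];print(n,ce[i].round(1),s[i,2:],"med",np.median(q,0).round(4),"zmax",np.percentile(q[:,2],95).round(4),"ext",np.ptp(q,axis=0).round(3))
    # panel plane
    uv=(275,183) if n=="top" else (250,230)
    m=(np.abs(hsv[...,1].astype(int)-hsv[uv[1],uv[0],1])<40)&(np.abs(hsv[...,2].astype(int)-hsv[uv[1],uv[0],2])<25)
    box=np.zeros_like(m); 
    if n=="top": box[170:234,228:312]=1
    else: box[190:300,228:325]=1
    q=P[m&box&(P[...,2]>.04)]
    for _ in range(6):
        o=q.mean(0);nn=np.linalg.svd(q-o,full_matrices=False)[2][2];nn*=np.sign(nn[2]);r=(q-o)@nn;q=q[np.abs(r)<max(.002,2*r.std())]
    print(n,"plane",len(q),o.round(4),nn.round(4),"tilt",np.degrees(np.arccos(nn[2])).round(2),"yaw",np.degrees(np.arctan2(-nn[1],-nn[0])).round(2),r.std())
    # table
    t=P[300:330,100:180].reshape(-1,3) if n=="top" else P[300:340,400:440].reshape(-1,3);print("table z",np.median(t[:,2]))
c=d["top"]["frame"][:,:,::-1]
a=cv2.resize(c[155:245,215:325],None,fx=5,fy=5,interpolation=cv2.INTER_CUBIC);cv2.imwrite("pics/c1.png",a)
b=cv2.resize(c[185:305,325:455],None,fx=5,fy=5,interpolation=cv2.INTER_CUBIC);cv2.imwrite("pics/c2.png",b)
E
```

```text
top [159.  146.4] [ 7  6 33] med [0.745  0.4696 0.0414] zmax 0.0462 ext [0.017 0.02  0.014]
top [185.5 146.6] [ 6  6 27] med [0.7412 0.39   0.0397] zmax 0.0434 ext [0.016 0.016 0.01 ]
top [294.3 201.6] [ 8  8 45] med [0.5546 0.0519 0.1302] zmax 0.1361 ext [0.019 0.02  0.017]
top [254.  206.2] [10  8 64] med [0.5429 0.163  0.1539] zmax 0.1598 ext [0.019 0.03  0.036]
top [348. 213.] [ 21  11 105] med [ 0.5244 -0.1017  0.0828] zmax 0.0882 ext [0.118 0.096 1.468]
top [351.8 222.6] [ 21  12 118] med [ 0.493  -0.1125  0.0823] zmax 0.0883 ext [0.092 0.105 1.469]
top [386.9 240.4] [ 9 12 38] med [ 0.4414 -0.2169  0.0607] zmax 0.0643 ext [0.033 0.023 0.016]
top [380.6 244.8] [11 13 53] med [ 0.4274 -0.1948  0.0589] zmax 0.0646 ext [0.036 0.028 0.039]
top [384.9 277.1] [ 17  18 109] med [ 0.3349 -0.206   0.0831] zmax 0.0876 ext [0.049 0.047 0.067]
top [376.9 283.7] [18 18 94] med [ 0.3154 -0.1746  0.0833] zmax 0.0881 ext [0.131 0.169 1.467]
top plane 3692 [0.5597 0.1284 0.1175] [-0.501  -0.0064  0.8654] tilt 30.07 yaw 0.74 0.002051783916400099
table z -0.00034115487420647347
side [347.5 168.2]
[... 371 characters left out ...]
de [313.2 191.2] [  9  28 174] med [ 0.5185 -0.0828  0.081 ] zmax 0.0867 ext [0.211 0.881 0.891]
side [321.8 184.9] [ 8 19 88] med [ 0.4955 -0.109   0.0847] zmax 0.0869 ext [0.045 0.133 0.071]
side [287.1 212.5] [10  9 62] med [0.5544 0.0522 0.133 ] zmax 0.1396 ext [0.024 0.032 0.018]
side [279.2 244.3] [ 9 12 75] med [0.5419 0.1669 0.1557] zmax 0.1605 ext [0.022 0.032 0.025]
side [168.5 342.5] [10 10 66] med [0.7412 0.3951 0.0417] zmax 0.044 ext [0.02  0.019 0.01 ]
side [150.  379.6] [12 11 89] med [0.7435 0.4748 0.0419] zmax 0.0441 ext [0.021 0.018 0.011]
side plane 5282 [0.5626 0.1453 0.1211] [-0.4998 -0.0076  0.8661] tilt 29.99 yaw 0.88 0.0011919612261589768
table z 0.0013688823179764478
```

View pics/c1.png

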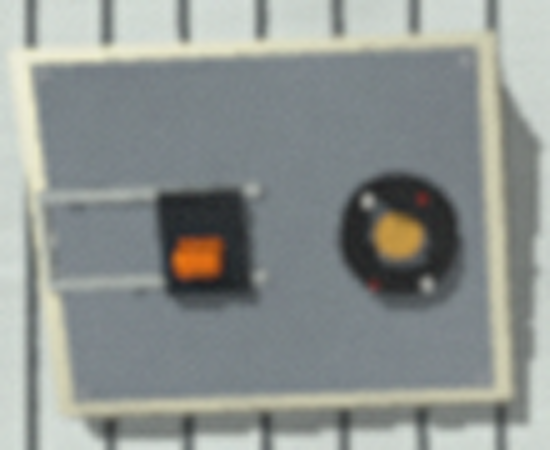

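View pics/c2.png

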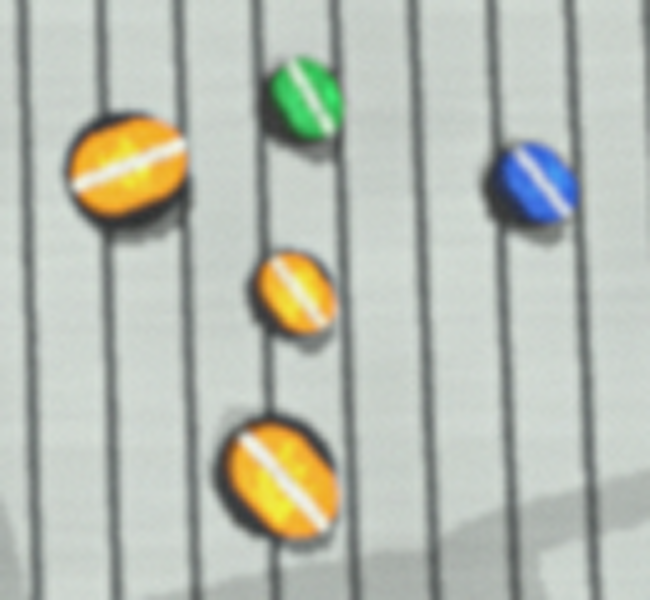

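The crop confirms it: the lens at (384,243), crop (295,292), has a body of about 50 mm and its top at z≈0.062. The other two ambers are about 88 mm tall. The console crop shows red dots at crop (422,200) and (375,286), and white slots at (368,202) and (427,285). I'll move above the lens and take a wrist picture.

```bash
cat >> h.py <<'E'
from scipy.spatial.transform import Rotation as Ro
def tw(p0,R0,p1,R1,N):
    """constant row (turn units, shift units) taking pose0 to pose1 in N rows"""
    w=(R0.inv()*R1).as_rotvec()
    S=sum(((R0*Ro.from_rotvec(w*k/N)).as_matrix() for k in range(N)))
    v=np.linalg.solve(S,np.array(p1)-p0)
    return (np.degrees(w)/6/N).round(3),(v/.025).round(3)
def cur():
    from plant import read_state
    s=read_state();return s,np.array(s["tool_pos"]),Ro.from_rotvec(s["orientation"])
def down(yaw): # tool x at yaw, z down
    y=np.radians(yaw);x=np.array([np.cos(y),np.sin(y),0]);z=np.array([0,0,-1.]);return Ro.from_matrix(np.stack([x,np.cross(z,x),z],1))
E
python3 - <<'E'
from h import *
s,p,R=cur();print(tw(p,R,[.41,-.205,.25],down(37),20))
E
```

```text
(array([-0.001, -0.   , -0.151]), array([ 0.721, -0.445, -0.042]))
```

Request:
move_arm([
  [0,0,-0.15,0.72,-0.445,-0.04,70],
  [0,0,-0.15,0.72,-0.445,-0.04,70],
  [0,0,-0.15,0.72,-0.445,-0.04,70],
  [0,0,-0.15,0.72,-0.445,-0.04,70],
  [0,0,-0.15,0.72,-0.445,-0.04,70],
  [0,0,-0.15,0.72,-0.445,-0.04,70],
  [0,0,-0.15,0.72,-0.445,-0.04,70],
  [0,0,-0.15,0.72,-0.445,-0.04,70],
  [0,0,-0.15,0.72,-0.445,-0.04,70],
  [0,0,-0.15,0.72,-0.445,-0.04,70],
])

```text
t: 1.1
tool_pos: [0.3169, -0.3939, 0.2395]
orientation: [-3.048, -0.758, -0.0]
force: [0.3, 0.6, -0.0]
opening: 0.0701
gripper_force: 0.0
```

Request:
move_arm([
  [0,0,-0.15,0.72,-0.445,-0.04,70],
  [0,0,-0.15,0.72,-0.445,-0.04,70],
  [0,0,-0.15,0.72,-0.445,-0.04,70],
  [0,0,-0.15,0.72,-0.445,-0.04,70],
  [0,0,-0.15,0.72,-0.445,-0.04,70],
  [0,0,-0.15,0.72,-0.445,-0.04,70],
  [0,0,-0.15,0.72,-0.445,-0.04,70],
  [0,0,-0.15,0.72,-0.445,-0.04,70],
  [0,0,-0.15,0.72,-0.445,-0.04,70],
  [0,0,-0.15,0.72,-0.445,-0.04,70],
])

```text
t: 2.1
tool_pos: [0.4103, -0.2045, 0.2495]
orientation: [-2.98, -0.995, 0.0]
force: [-0.6, -0.5, -0.4]
opening: 0.0701
gripper_force: 0.0
```

```bash
python3 - <<'E'
from plant import *
from h import *
import pickle
s,p,R=cur();print(s["t"],p,R.as_matrix()[:,0],s["q"],s["force"])
c=read_camera("wrist");pickle.dump(c,open("w1.pkl","wb"));cv2.imwrite("pics/w1.png",c["frame"][:,:,::-1])
Rc,t=pose(c);print(-Rc.T@t,Rc)
print(proj(c,[.433,-.205,.06]))
E
```

```text
2.1 [ 0.41032647 -0.20448822  0.24949478] [7.99318228e-01 6.00907952e-01 5.57410968e-05] [-5.74347638e-01 -2.69121608e-01  1.83334712e+00  1.30095159e-04
  1.57755978e+00  3.51813016e-01] [-0.63862454 -0.49257147 -0.43308   ]
[ 0.47656708 -0.15547315  0.4043188 ] [[ 6.00533027e-01 -7.99599952e-01  2.41298099e-05]
 [-7.64578833e-01 -5.74221867e-01  2.92725906e-01]
 [-2.34049764e-01 -1.75810023e-01 -9.56196394e-01]]
[333.89149161 164.29374964]
```

View pics/w1.png

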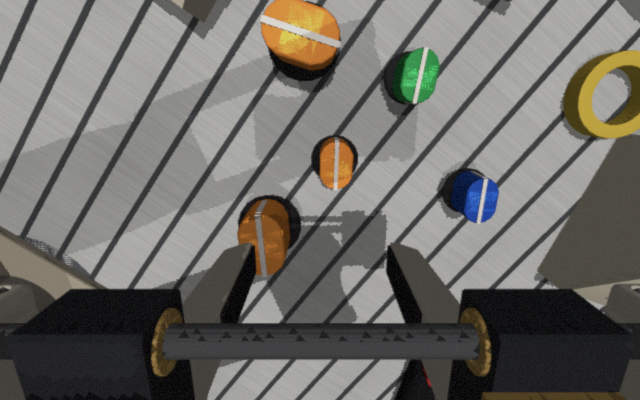

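Wrist picture: the small amber lens is at (337,163), with its line nearly vertical, so it's already along tool x. The blue lens is at (480,195), the green at (415,75) and the big ambers at (300,35) and (265,235).

```bash
python3 - <<'E'
from h import *
import pickle
c=pickle.load(open("w1.pkl","rb"));P=cloud(c);hsv=cv2.cvtColor(c["frame"],cv2.COLOR_RGB2HSV)
win=np.zeros((400,640),bool);win[130:197,310:364]=1
for lo in (.050,.054,.057):
    q=P[win&(P[...,2]>lo)&(P[...,2]<.075)]
    r=cv2.minAreaRect((q[:,:2]*1000).astype(np.float32));print(lo,len(q),q.mean(0).round(4),r,np.percentile(q[:,2],95))
w=win&(hsv[...,1]<70)&(hsv[...,2]>150)&(P[...,2]>.03)
q=P[w];m=q.mean(0);v=np.linalg.svd(q[:,:2]-m[:2])[2][0]
print(len(q),m,"yaw",np.degrees(np.arctan2(v[1],v[0]))%180,q[:,2].min(),q[:,2].max(),((q[:,:2]-m[:2])@v).min(),((q[:,:2]-m[:2])@v).max())
vs,us=np.nonzero(w);print(us.min(),us.max(),vs.min(),vs.max())
e=[ray(c,(us[k].mean(),vs[k].mean()),[0,0,.06],np.array([0,0,1.])) for k in [vs<vs.min()+6,(vs>160)&(vs<166),vs>vs.max()-6]];print(e)
d=e[0]-e[2];print(np.degrees(np.arctan2(d[1],d[0])),np.linalg.norm(d))
q=P[250:285,130:220].reshape(-1,3);print("table",np.median(q[:,2]))
# other views
for n,c in pickle.load(open("d0.pkl","rb")).items():
    P=cloud(c);u,v=proj(c,[.433,-.205,.055]).astype(int);q=P[v-14:v+14,u-14:u+14].reshape(-1,3);q=q[(q[:,2]>.052)&(q[:,2]<.08)&(np.hypot(q[:,0]-.433,q[:,1]+.205)<.035)];r=cv2.minAreaRect((q[:,:2]*1000).astype(np.float32));print(n,len(q),r)
E
```

```text
0.05 1375 [ 0.4338 -0.2065  0.0595] ((433.2613220214844, -207.09335327148438), (50.29764175415039, 33.874427795410156), 32.481529235839844) 0.061007246242358724
0.054 1361 [ 0.4337 -0.2066  0.0596] ((433.2613220214844, -207.09335327148438), (50.29764175415039, 33.874427795410156), 32.481529235839844) 0.061007745334556204
0.057 1347 [ 0.4335 -0.2067  0.0596] ((433.2682800292969, -207.12417602539062), (50.27555465698242, 33.8138542175293), 32.52355194091797) 0.06101264902198604
174 [ 0.43390078 -0.20659708  0.06227488] yaw 37.03935546807244 0.05836553867633965 0.4043188044906391 -0.0648523591004308 0.02588530732095078
333 338 141 189
[array([ 0.45100615, -0.19433277,  0.06      ]), array([ 0.4353172 , -0.20576292,  0.06      ]), array([ 0.4150902, -0.220097 ,  0.06     ])]
35.65368747179841 0.04420124995400111
table -0.0004166924129414319
top 163 ((432.60894775390625, -206.8441162109375), (50.14284133911133, 32.95332717895508), 39.99554443359375)
side 137 ((432.2882995605469, -206.15882873535156), (51.16282272338867, 35.00056457519531), 30.107515335083008)
```

```bash
python3 - <<'E'
from h import *
s,p,R=cur();print(tw(p,R,[.4332,-.2069,.135],down(36.2),5));print(tw(np.array([.4332,-.2069,.135]),down(36.2),[.4332,-.2069,.035],down(36.2),8))
E
```

```text
(array([-0.002, -0.003,  0.028]), array([0.117, 0.135, 0.918]))
(array([0., 0., 0.]), array([ 0. , -0. ,  0.5]))
```

Request:
move_arm([
  [0,0,0.03,0.12,0.135,0.92,70],
  [0,0,0.03,0.12,0.135,0.92,70],
  [0,0,0.03,0.12,0.135,0.92,70],
  [0,0,0.03,0.12,0.135,0.92,70],
  [0,0,0.03,0.12,0.135,0.92,70],
  [0,0,0,0,0,0.5,70],
  [0,0,0,0,0,0.5,70],
  [0,0,0,0,0,0.5,70],
  [0,0,0,0,0,0.5,70],
  [0,0,0,0,0,0,70],
], force=30)

```text
t: 3.15
tool_pos: [0.4312, -0.2102, 0.0829]
orientation: [-2.986, -0.968, 0.003]
force: [0.1, 0.9, 0.5]
opening: 0.07
gripper_force: 0.0
```

```bash
python3 - <<'E'
from h import *
s,p,R=cur();print(p,s["force"],tw(p,R,[.4332,-.2069,.035],down(36.2),4))
E
```

```text
[ 0.43115947 -0.21020025  0.08286486] [0.12124819 0.89454263 0.54545032] (array([-0.006,  0.002, -0.011]), array([ 0.036, -0.014,  0.479]))
```

Request:
move_arm([
  [0,0,0,0.035,-0.014,0.48,70],
  [0,0,0,0.035,-0.014,0.48,70],
  [0,0,0,0.035,-0.014,0.48,70],
  [0,0,0,0.035,-0.014,0.48,70],
  [0,0,0,0,0,0,70],
  [0,0,0,0,0,0,20],
  [0,0,0,0,0,0,20],
  [0,0,0,0,0,0,20],
  [0,0,0,0,0,0,20],
  [0,0,0,0,0,0,20],
], force=35)

```text
t: 4.15
tool_pos: [0.4345, -0.2078, 0.037]
orientation: [2.988, 0.969, 0.001]
force: [-0.8, 0.4, 1.3]
opening: 0.0345
gripper_force: 0.5
```

```bash
python3 - <<'E'
from h import *
import pickle
s,p,R=cur();print(s["t"],p,R.as_matrix(),s["force"],s["opening"],s["gripper_force"])
# socket from d0 images: panel plane + rim
d=pickle.load(open("d0.pkl","rb"))
n=np.array([-.5004,-.007,.8658]);n/=np.linalg.norm(n);o=np.array([.5626,.1453,.1211])
ux=np.array([0,0,1])-n[2]*n;ux/=np.linalg.norm(ux);uy=np.cross(n,ux)
for nm,c in d.items():
    P=cloud(c);h=(P-o)@n
    q=P[(h>.019)&(h<.030)&(P[...,1]<.1)&(P[...,1]>0)&(P[...,0]>.48)&(P[...,0]<.62)]
    a=np.stack([(q-o)@ux,(q-o)@uy],1)
    print(nm,len(q),"h",np.median((q-o)@n),cv2.minEnclosingCircle((a*1000).astype(np.float32)))
    (cx,cy),r=cv2.minEnclosingCircle((a*1000).astype(np.float32));C=o+ux*cx/1e3+uy*cy/1e3;print("socket origin",C)
    hsv=cv2.cvtColor(c["frame"],cv2.COLOR_RGB2HSV);f=hsv.astype(int)
    reg=(h>.012)&(h<.032)&(np.linalg.norm(P-C-n*.024,axis=-1)<.036)&(np.linalg.norm(P-C-n*.024,axis=-1)>.018)
    red=reg&((f[...,0]<8)|(f[...,0]>170))&(f[...,1]>90)&(f[...,2]>60)
    wh=reg&(f[...,1]<60)&(f[...,2]>130)
    for l,m in(("red",red),("white",wh)):
        k,lab,st,ce=cv2.connectedComponentsWithStats(m.astype(np.uint8))
        for i in range(1,k):
            X=ray(c,ce[i],C+n*.024,n)-C;x,y=X@ux,X@uy;print(l,st[i,4],ce[i].round(1),np.degrees(np.arctan2(y,x)).round(1),np.hypot(x,y).round(4))
    # cover tab
    m=cv2.inRange(hsv,(3,150,120),(20,255,255))>0
    q=P[m&(h>.038)&(h<.055)&(P[...,1]>.1)];print("tab",len(q),np.median((q-o)@n),q.mean(0),q.mean(0)-n*.045, (q.mean(0)-C)@ux,(q.mean(0)-C)@uy)
E
```

```text
4.15 [ 0.43449198 -0.20776035  0.03701785] [[ 8.09643653e-01  5.86921525e-01  5.27720200e-04]
 [ 5.86921697e-01 -8.09643660e-01 -2.56489703e-04]
 [ 2.76725987e-04  5.17395696e-04 -9.99999828e-01]] [-0.84480942  0.38463918  1.28807647] 0.03448270860932907 0.47865081491181627
top 234 h 0.02170172302413067 ((-2.193887710571289, -93.65782165527344), 33.977291107177734)
socket origin [0.56201081 0.05162477 0.1200021 ]
red 7 [299.  194.3] -30.4 0.0305
red 2 [289.5 211. ] 149.1 0.0282
white 2 [288.  194.5] 29.6 0.031
white 2 [300.  211.5] -150.7 0.031
tab 36 0.04245219051152478 [0.53925716 0.16210931 0.15672866] [0.5617745  0.1624243  0.11776881] 1.9589251921768424e-05 0.11079199367113478
side 313 h 0.02287875764307493 ((-1.8826203346252441, -93.07131958007812), 34.57060241699219)
socket origin [0.56227206 0.05221499 0.12015787]
red 3 [281.3 202.3] -27.6 0.0279
red 8 [296.5 220. ] 149.5 0.031
white 2 [287.5 200. ] -68.9 0.0316
white 1 [291. 201.] -86.9 0.032
white 4 [294.5 203.5] -107.0 0.0313
white 1 [278. 210.] 28.1 0.0301
white 3 [299.7 211.3] -153.0 0.0318
tab 54 0.04329330464264483 [0.5145253  0.17723961 0.14284677] [0.53704263 0.1775546  0.10388692] -0.028465544509071117 0.12568024405666126
```

Request:
move_arm([
  [0,0,0,0,0,0,20],
  [0,0,0,0,0,0,20],
  [0,0,0,0,0,-0.3,20],
  [0,0,0,0,0,-1,20],
  [0,0,0,0,0,-1,20],
  [0,0,0,0,0,-1,20],
  [0,0,0,0,0,-1,20],
  [0,0,0,0,0,-1,20],
  [0,0,0,0,0,-1,20],
  [0,0,0,0,0,-1,20],
])

```text
t: 5.15
tool_pos: [0.434, -0.2075, 0.2205]
orientation: [2.988, 0.969, 0.0]
force: [0.5, 0.1, -1.4]
opening: 0.0341
gripper_force: 35.0
```

```bash
cat >> h.py <<'E'
n=np.array([-.5004,-.007,.8658]);n/=np.linalg.norm(n)
ux=np.array([0,0,1])-n[2]*n;ux/=np.linalg.norm(ux);uy=np.cross(n,ux)
C=np.array([.5625,.0519,.1195])
def pan(a): # tool x at angle a (deg) in panel, z into panel
    a=np.radians(a);x=np.cos(a)*ux+np.sin(a)*uy;return Ro.from_matrix(np.stack([x,np.cross(-n,x),-n],1))
def rep(): 
    s,p,R=cur();M=R.as_matrix();X=M[:,0];d=p-C
    print("t",s["t"],"p",p.round(4),"panel ux,uy,n mm",(np.array([d@ux,d@uy,d@n])*1e3).round(1),"ang",np.degrees(np.arctan2(X@uy,X@ux)).round(2),"tilt",np.degrees(np.arccos(-M[:,2]@n)).round(2),"F",np.array(s["force"]).round(1),"Fpan",np.array([s["force"]@v for v in(ux,uy,n)]).round(1),"open",round(s["opening"]*1e3,2),"grip",round(s["gripper_force"],1),"q6",round(s["q"][5],2))
    return s,p,R
E
python3 - <<'E'
from h import *
s,p,R=rep();print(tw(p,R,C+n*.117,pan(30),15))
E
```

```text
t 5.15 p [ 0.434  -0.2075  0.2205] panel ux,uy,n mm [ -63.8 -257.6  153.5] ang 39.11 tilt 30.03 F [ 0.5  0.1 -1.4] Fpan [-0.2  0.1 -1.5] open 34.1 grip 35.0 q6 0.39
(array([-0.18 ,  0.281,  0.056]), array([ 0.534, -0.474,  0.053]))
```

Request:
move_arm([
  [-0.18,0.28,0.056,0.534,-0.474,0.05,20],
  [-0.18,0.28,0.056,0.534,-0.474,0.05,20],
  [-0.18,0.28,0.056,0.534,-0.474,0.05,20],
  [-0.18,0.28,0.056,0.534,-0.474,0.05,20],
  [-0.18,0.28,0.056,0.534,-0.474,0.05,20],
  [-0.18,0.28,0.056,0.534,-0.474,0.05,20],
  [-0.18,0.28,0.056,0.534,-0.474,0.05,20],
  [-0.18,0.28,0.056,0.534,-0.474,0.05,20],
  [-0.18,0.28,0.056,0.534,-0.474,0.05,20],
  [-0.18,0.28,0.056,0.534,-0.474,0.05,20],
])

```text
t: 6.15
tool_pos: [0.4783, -0.0337, 0.215]
orientation: [2.889, 0.843, 0.514]
force: [0.3, 0.1, -1.8]
opening: 0.034
gripper_force: 35.0
```

Request:
move_arm([
  [-0.18,0.28,0.056,0.534,-0.474,0.05,20],
  [-0.18,0.28,0.056,0.534,-0.474,0.05,20],
  [-0.18,0.28,0.056,0.534,-0.474,0.05,20],
  [-0.18,0.28,0.056,0.534,-0.474,0.05,20],
  [-0.18,0.28,0.056,0.534,-0.474,0.05,20],
  [0,0,0,0,0,0,20],
  [0,0,0,0,0,0,20],
  [0,0,0,0,0,0,20],
  [0,0,0,0,0,0,20],
  [0,0,0,0,0,0,20],
])

```text
t: 7.15
tool_pos: [0.5041, 0.0505, 0.2202]
orientation: [2.81, 0.772, 0.753]
force: [-0.1, -0.2, -1.5]
opening: 0.034
gripper_force: 35.0
```

```bash
python3 - <<'E'
from h import *
from plant import read_camera
import pickle
s,p,R=rep()
c=read_camera("wrist");pickle.dump(c,open("w2.pkl","wb"));cv2.imwrite("pics/w2.png",c["frame"][:,:,::-1])
print("rim at",proj(c,C+n*.024))
E
```

```text
t 7.15 p [0.5041 0.0505 0.2202] panel ux,uy,n mm [ -0.2  -0.6 116.4] ang 29.95 tilt 0.16 F [-0.1 -0.2 -1.5] Fpan [-0.9 -0.2 -1.2] open 33.96 grip 35.0 q6 1.02
rim at [319.35501851 210.14965003]
```

View pics/w2.png

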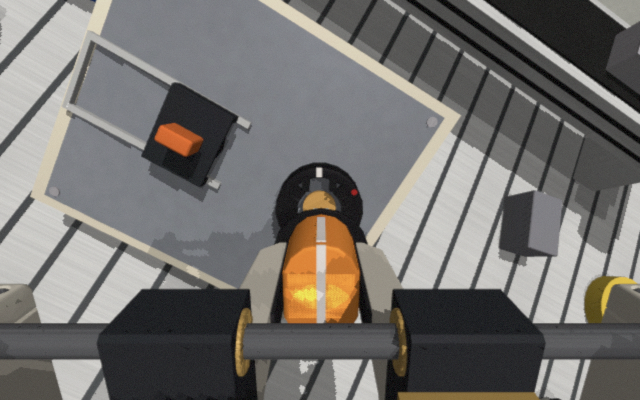

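The picture shows the lens gripped square at about (321,260). The socket is behind it, with the white slot bar at (319,172) in line with the lens line at x≈321, a red dot at (354,192) and the orange tab at (178,138). I'll refine the panel and socket from this depth view.

```bash
python3 - <<'E'
from h import *
import pickle
from scipy.optimize import least_squares
c=pickle.load(open("w2.pkl","rb"));P=cloud(c);f=cv2.cvtColor(c["frame"],cv2.COLOR_RGB2HSV).astype(int)
D=P-C;x,y,h=D@ux*1e3,D@uy*1e3,D@n*1e3
m=(abs(h)<5)&(np.hypot(x,y)>45)&(abs(x)<90)&(y>-60)&(y<60)
q=P[m];A=q[np.abs((q-C)@n)<.004];o=A.mean(0);nn=np.linalg.svd((A-o)[::7],full_matrices=False)[2][2];nn*=np.sign(nn[2]);print("panel h",np.median(h[m]),"normal",nn,n)
for s in(A,):
    t=s-C;k=np.stack([t@ux,t@uy,np.ones(len(t))],1);print("fit tilt",np.linalg.lstsq(k,t@n,rcond=None)[0])
rm=(h>18)&(h<30)&(np.hypot(x,y)<40);print("rim h",np.median(h[rm]),rm.sum())
# outer edge: per angle the max radius
ang=np.degrees(np.arctan2(y,x));E=[]
for a in range(-60,130,5):
    k=rm&(abs(ang-a)<2.5)
    if k.sum()>5:
        r=np.hypot(x,y)[k]
        i=np.argmax(r);E.append((x[k][i],y[k][i]))
E=np.array(E);r=least_squares(lambda v:np.hypot(E[:,0]-v[0],E[:,1]-v[1])-34,[0,0],loss="soft_l1");print("centre off mm",r.x,len(E),abs(r.fun).mean())
for l,k in(("white",rm&(f[...,1]<50)&(f[...,2]>150)),("red",rm&((f[...,0]<8)|(f[...,0]>170))&(f[...,1]>120)&(f[...,2]>60))):
    if k.sum():
        print(l,k.sum(),x[k].mean(),y[k].mean(),np.degrees(np.arctan2(y[k].mean()-r.x[1],x[k].mean()-r.x[0])))
tb=(f[...,0]<20)&(f[...,1]>150)&(y>80)&(h>30)
tt=tb&(h>np.percentile(h[tb],60)-1.5);print("tab top",tt.sum(),np.median(h[tt]),[(np.percentile(v[tt],2),np.percentile(v[tt],98)) for v in(x,y)])
# held lens: top face near camera, in tool frame at 7.15
s=(np.array([.5041,.0505,.2202]),pan(29.95))
Q=(P-s[0])@s[1].as_matrix()*1e3
k=(abs(Q[...,0])<40)&(abs(Q[...,1])<22)&(Q[...,2]>-30)&(Q[...,2]<-12)&((f[...,1]>140)&(f[...,0]<28)|(f[...,1]<60)&(f[...,2]>150))
if k.sum()>20:print("lens top z",np.median(Q[k][:,2]),[np.percentile(Q[k][:,i],[2,98]) for i in(0,1,2)])
w=(f[...,1]<60)&(f[...,2]>150)&(abs(Q[...,0])<40)&(abs(Q[...,1])<10)&(Q[...,2]>-35)&(Q[...,2]<30)
print("line",w.sum(),[np.percentile(Q[w][:,i],[2,50,98]) for i in(0,1,2)])
E
```

```text
panel h -0.8611818194641712 normal [-0.50132506 -0.01057508  0.8651944 ] [-0.50038529 -0.00699979  0.86577455]
fit tilt [ 0.00147017  0.00330764 -0.00095708]
rim h 22.296206420032195 2416
centre off mm [-1.37824528 -0.173365  ] 38 0.2450586344619866
white 52 25.187832720947515 15.103146431727112 29.900549519642013
red 38 25.188613941879698 -15.444051481872355 -29.89037970276131
tab top 620 43.223610481623666 [(np.float64(-6.296634457831481), np.float64(4.734779748650418)), (np.float64(99.68755687150342), np.float64(121.79059443447439))]
lens top z -22.397776972541347 [array([-13.80669603,  23.06564657]), array([-17.01645524,  17.00098817]), array([-23.9425364 , -13.74336975])]
line 845 [array([-13.21454001,  12.3045708 ,  24.65289331]), array([-1.20942962,  0.58572733,  2.28357087]), array([-24.12091486, -22.93457379,   7.046178  ])]
```

```bash
sed -i 's/^C=.*/C=np.array([.5625,.0519,.1195])-ux*.0008-n*.0012/' h.py
```

Request:
move_arm([
  [0,0,0,-0.007,-0.028,0.5,20],
  [0,0,0,0,0,0.5,20],
  [0,0,0,0,0,0.5,20],
  [0,0,0,0,0,0.5,20],
  [0,0,0,0,0,0.1,20],
  [0,0,0,0,0,0.1,20],
  [0,0,0,0,0,0.1,20],
  [0,0,0,0,0,0.1,20],
  [0,0,0,0,0,0,20],
  [0,0,0,0,0,0,20],
])

```text
t: 8.2
tool_pos: [0.5336, 0.052, 0.1682]
orientation: [2.809, 0.773, 0.754]
force: [0.1, 0.6, -0.3]
opening: 0.0343
gripper_force: 35.0
```

```bash
python3 -c "
from h import *
rep()"
```

```text
t 8.2 p [0.5336 0.052  0.1682] panel ux,uy,n mm [ 0.2  0.5 57.8] ang 30.01 tilt 0.11 F [ 0.1  0.6 -0.3] Fpan [-0.1  0.6 -0.3] open 34.27 grip 35.0 q6 1.03
```

Request:
move_arm([
  [0,0,0,0,0,0.08,20],
  [0,0,0,0,0,0.08,20],
  [0,0,0,0,0,0.08,20],
  [0,0,0,0,0,0.08,20],
  [0,0,0,0,0,0.08,20],
  [0,0,0,0,0,0.08,20],
  [0,0,0,0,0,0,20],
  [0,0,0,0,0,0,20],
  [0,0,0,0,0,0,20],
  [0,0,0,0,0,0,20],
])

```text
t: 9.2
tool_pos: [0.5395, 0.0521, 0.158]
orientation: [2.809, 0.774, 0.753]
force: [-11.0, -0.5, 9.3]
opening: 0.0338
gripper_force: 35.0
```

```bash
python3 -c "
from h import *
rep()"
```

```text
t 9.2 p [0.5395 0.0521 0.158 ] panel ux,uy,n mm [ 0.2  0.6 46.1] ang 30.01 tilt 0.12 F [-11.   -0.5   9.3] Fpan [-4.9 -0.3 13.6] open 33.78 grip 35.0 q6 1.03
```

Request:
move_arm([
  [0,0,0,-0.014,-0.008,-0.02,20],
  [0,0,0.7,0,0,0,20],
  [0,0,0.7,0,0,0,20],
  [0,0,0.7,0,0,0,20],
  [0,0,0.7,0,0,0,20],
  [0,0,0.7,0,0,0,20],
  [0,0,0.7,0,0,0,20],
  [0,0,0.7,0,0,0,20],
  [0,0,0,0,0,0,20],
  [0,0,0,0,0,0,20],
])

```text
t: 10.2
tool_pos: [0.5397, 0.052, 0.1587]
orientation: [3.033, 0.038, 0.814]
force: [-3.9, -0.3, 5.2]
opening: 0.0338
gripper_force: 35.0
```

```bash
python3 -c "
from h import *
s,p,R=rep();print(R.inv().apply(s['wrist_torque']))"
```

```text
t 10.2 p [0.5397 0.052  0.1587] panel ux,uy,n mm [ 0.6  0.4 46.6] ang 0.65 tilt 0.1 F [-3.9 -0.3  5.2] Fpan [-0.8 -0.3  6.4] open 33.82 grip 35.0 q6 1.54
[-0.02606606 -0.30919496  0.00552662]
```

Request:
move_arm([
  [0,0,0.7,0,0,0,20],
  [0,0,0.7,0,0,0,20],
  [0,0,0.7,0,0,0,20],
  [0,0,0.7,0,0,0,20],
  [0,0,0.7,0,0,0,20],
  [0,0,0.7,0,0,0,20],
  [0,0,0.7,0,0,0,20],
  [0,0,0.4,0,0,0,20],
  [0,0,0,0,0,0,20],
  [0,0,0,0,0,0,20],
])

```text
t: 11.2
tool_pos: [0.5391, 0.0513, 0.1582]
orientation: [-2.806, 0.761, -0.749]
force: [-6.8, -4.4, 6.8]
opening: 0.0336
gripper_force: 35.0
```

```bash
python3 -c "
from h import *
s,p,R=rep();print(R.inv().apply(s['wrist_torque']))"
```

```text
t 11.2 p [0.5391 0.0513 0.1582] panel ux,uy,n mm [-0.1 -0.3 46.4] ang -31.09 tilt 0.19 F [-6.8 -4.4  6.8] Fpan [-2.5 -4.3  9.3] open 33.59 grip 35.0 q6 2.09
[-1.14011733 -0.34523473 -0.36884565]
```

Request:
move_arm([
  [0,0,0,0,0,0,60],
  [0,0,0,0,0,0,60],
  [0,0,0,0,0,0,60],
  [0,0,0,0,0,0,60],
  [0,0,0,0,0,-0.2,60],
  [0,0,0,0,0,-0.8,60],
  [0,0,0,0,0,-1,60],
  [0,0,0,0,0,-1,60],
  [0,0,0,0,0,-1,60],
  [0,0,0,0,0,0,60],
])

```text
t: 12.2
tool_pos: [0.4901, 0.0516, 0.2492]
orientation: [-2.8, 0.761, -0.757]
force: [0.2, 0.3, 1.1]
opening: 0.0599
gripper_force: 0.0
```

```bash
python3 - <<'E'
from h import *
from plant import read_camera
import pickle
s,p,R=rep()
c=read_camera("wrist");pickle.dump(c,open("w3.pkl","wb"));cv2.imwrite("pics/w3.png",c["frame"][:,:,::-1])
P=cloud(c);f=cv2.cvtColor(c["frame"],cv2.COLOR_RGB2HSV).astype(int)
D=P-C;x,y,h=D@ux*1e3,D@uy*1e3,D@n*1e3
k=(np.hypot(x,y)<32)&(h>60)&(h<80);print("lens top h",np.median(h[k]),k.sum())
w=k&(f[...,1]<60)&(f[...,2]>140)
if w.sum()>20:
    q=np.stack([x[w],y[w]],1);v=np.linalg.svd(q-q.mean(0))[2][0];print("line",w.sum(),np.degrees(np.arctan2(v[1],v[0])),q.mean(0))
tb=(f[...,0]<20)&(f[...,1]>150)&(y>80)&(y<140)&(h>30)
if tb.sum():
    tt=tb&(h>np.percentile(h[tb],60)-1.5);print("tab top",tt.sum(),np.median(h[tt]),[(np.percentile(v[tt],2),np.percentile(v[tt],98)) for v in(x,y)])
print(tw(p,R,C+ux*0+uy*.110+n*.090,pan(90),20),tw(p,R,C+ux*0+uy*.110+n*.090,pan(-90),10))
E
```

```text
t 12.2 p [0.4901 0.0516 0.2492] panel ux,uy,n mm [  3.    0.7 149.7] ang -31.18 tilt 0.34 F [0.2 0.3 1.1] Fpan [0.7 0.3 0.9] open 59.95 grip 0.0 q6 2.09
lens top h 71.63810026502694 2673
line 341 150.03281077657934 [ 0.48306495 -0.6020355 ]
tab top 242 44.45693666523274 [(np.float64(-4.361652477529634), np.float64(5.805765710166474)), (np.float64(100.14913327224518), np.float64(121.26866686568727))]
(array([ 0.002, -0.002, -1.01 ]), array([ 0.111, -0.241,  0.12 ])) (array([-0.004, -0.004,  0.98 ]), array([-0.393, -0.233,  0.238]))
```

View pics/w3.png

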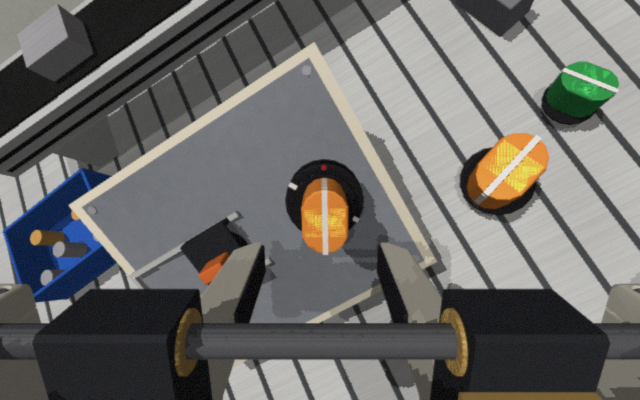

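The lens is locked: its line lies at 150.0° (the red-dot direction is -30°) and its top is at 71.6 mm, which puts the origin at about 12 mm. In the picture the line runs from the red dot at (323,168) through (325,230), and the tab is at (213,265). Next is the tab.

Request:
move_arm([
  [0,0,-1,0.11,-0.24,0.12,40],
  [0,0,-1,0.11,-0.24,0.12,40],
  [0,0,-1,0.11,-0.24,0.12,40],
  [0,0,-1,0.11,-0.24,0.12,40],
  [0,0,-1,0.11,-0.24,0.12,40],
  [0,0,-1,0.11,-0.24,0.12,40],
  [0,0,-1,0.11,-0.24,0.12,40],
  [0,0,-1,0.11,-0.24,0.12,40],
  [0,0,-1,0.11,-0.24,0.12,40],
  [0,0,-1,0.11,-0.24,0.12,40],
])

```text
t: 13.25
tool_pos: [0.5294, 0.1075, 0.2311]
orientation: [2.82, 0.752, 0.752]
force: [-0.1, -0.2, 0.7]
opening: 0.04
gripper_force: 0.0
```

Request:
move_arm([
  [0,0,-1,0.11,-0.24,0.12,40],
  [0,0,-1,0.11,-0.24,0.12,40],
  [0,0,-1,0.11,-0.24,0.12,40],
  [0,0,-1,0.11,-0.24,0.12,40],
  [0,0,-1,0.11,-0.24,0.12,40],
  [0,0,-1,0.11,-0.24,0.12,40],
  [0,0,-1,0.11,-0.24,0.12,40],
  [0,0,-1,0.11,-0.24,0.12,40],
  [0,0,-1,0.11,-0.24,0.12,40],
  [0,0,-1,0.11,-0.24,0.12,40],
])

```text
t: 14.25
tool_pos: [0.5149, 0.1611, 0.1886]
orientation: [1.934, 1.929, 0.52]
force: [-1.2, -0.5, 0.2]
opening: 0.0398
gripper_force: 0.0
```

```bash
python3 - <<'E'
from h import *
s,p,R=rep()
print(tw(p,R,C+ux*.0002+uy*.1105+n*.042,pan(90),8))
E
```

```text
t 14.25 p [0.5149 0.1611 0.1886] panel ux,uy,n mm [ -4.5 109.8  84.1] ang 89.09 tilt 0.26 F [-1.2 -0.5  0.2] Fpan [-0.9 -0.4  0.8] open 39.77 grip 0.0 q6 0.38
(array([-0.005,  0.002, -0.019]), array([0.004, 0.024, 0.21 ]))
```

Request:
move_arm([
  [0,0,-0.02,0,0.024,0.23,40],
  [0,0,-0.02,0,0.024,0.23,40],
  [0,0,-0.02,0,0.024,0.23,40],
  [0,0,-0.02,0,0.024,0.23,40],
  [0,0,-0.02,0,0.024,0.23,40],
  [0,0,-0.02,0,0.024,0.23,40],
  [0,0,-0.02,0,0.024,0.23,40],
  [0,0,-0.02,0,0.024,0.23,40],
  [0,0,0,0,0,0,0],
  [0,0,0,0,0,0,0],
], force=20)

```text
t: 15.25
tool_pos: [0.5427, 0.1612, 0.1535]
orientation: [1.92, 1.938, 0.519]
force: [0.2, 0.8, -1.2]
opening: 0.0284
gripper_force: 0.0
```

Request:
move_arm([
  [0,0,0,0,0,0,0],
  [0,0,0,0,0,0,0],
  [0,0,0,0,0,0,0],
  [0,0,0,0,0,0,0],
  [0,0,0,0.4,0,0,0],
  [0,0,0,0.4,0,0,0],
  [0,0,0,0.4,0,0,0],
  [0,0,0,0.4,0,0,0],
  [0,0,0,0.4,0,0,0],
  [0,0,0,0,0,0,0],
])

```text
t: 16.25
tool_pos: [0.5399, 0.2121, 0.152]
orientation: [1.922, 1.941, 0.514]
force: [-13.7, 1.6, 4.8]
opening: 0.0115
gripper_force: 20.0
```

```bash
python3 -c "
from h import *
rep()"
```

```text
t 16.25 p [0.5399 0.2121 0.152 ] panel ux,uy,n mm [ -0.5 160.5  39.5] ang 89.81 tilt 0.37 F [-13.7   1.6   4.8] Fpan [-9.4  1.8 11. ] open 11.51 grip 20.0 q6 0.52
```

Request:
move_arm([
  [0,0,0,0,-0.03,-0.03,0],
  [0,0,0,0.16,0,0,0],
  [0,0,0,0.16,0,0,0],
  [0,0,0,0.12,0,0,0],
  [0,0,0,0,0,0,0],
  [0,0,0,0,0,0,0],
  [0,0,0,0,0,0,0],
  [0,0,0,0,0,0,0],
  [0,0,0,0,0,0,0],
  [0,0,0,0,0,0,0],
])

```text
t: 17.25
tool_pos: [0.5397, 0.2202, 0.1521]
orientation: [1.921, 1.938, 0.511]
force: [-6.5, -10.1, -3.9]
opening: 0.0116
gripper_force: 20.0
```

```bash
python3 -c "
from h import *
rep()"
```

```text
t 17.25 p [0.5397 0.2202 0.1521] panel ux,uy,n mm [ -0.6 168.6  39.7] ang 89.78 tilt 0.46 F [ -6.5 -10.1  -3.9] Fpan [ -7.7 -10.   -0. ] open 11.56 grip 20.0 q6 0.55
```

Request:
move_arm([
  [0,0,0,0,0,0,40],
  [0,0,0,0,0,0,40],
  [0,0,0,0,0,0,40],
  [0,0,0,0,0,-0.5,40],
  [0,0,0,0,0,-0.7,40],
  [0,0,0,0,0,-0.7,40],
  [0,0,0,-0.6,0,0,40],
  [0,0,0,-0.6,0,0,0],
  [0,0,0,-0.6,0,0,0],
  [0,0,0,-0.6,0,0,0],
])

```text
t: 18.25
tool_pos: [0.5188, 0.162, 0.1968]
orientation: [1.918, 1.937, 0.523]
force: [0.4, 1.3, -0.3]
opening: 0.0203
gripper_force: 0.0
```

```bash
cat > look.py <<'E'
from h import *
from plant import read_camera
import sys
s,p,R=rep()
for nm in ("wrist","side","top"):
    c=read_camera(nm);P=cloud(c);f=cv2.cvtColor(c["frame"],cv2.COLOR_RGB2HSV).astype(int)
    cv2.imwrite(f"pics/{sys.argv[1]}_{nm}.png",c["frame"][:,:,::-1])
    D=P-C;x,y,h=D@ux*1e3,D@uy*1e3,D@n*1e3
    reg=(y>80)&(y<200)&(abs(x)<40)
    for l,k in(("tab",reg&(f[...,0]<20)&(f[...,1]>150)&(h>38)&(h<50)),("btn",reg&(f[...,0]>40)&(f[...,0]<85)&(f[...,1]>90)&(h>5)&(h<20))):
        if k.sum()>5:print(nm,l,k.sum(),"h",np.median(h[k]).round(1),"x",np.percentile(x[k],[2,98]).round(1),"y",np.percentile(y[k],[2,98]).round(1))
print("to button",tw(p,R,C+uy*.1105+n*.035,pan(90),8))
E
python3 look.py a
```

```text
t 18.25 p [0.5188 0.162  0.1968] panel ux,uy,n mm [  3.  110.7  89.2] ang 89.77 tilt 0.1 F [ 0.4  1.3 -0.3] Fpan [ 0.3  1.3 -0.5] open 20.31 grip 0.0 q6 0.36
wrist tab 848 h 44.4 x [-6.2  5.3] y [158.8 181.5]
wrist btn 1141 h 13.4 x [-12.6  11.8] y [ 98.6 123.3]
side tab 61 h 45.2 x [-4.7  6.4] y [159.9 182.5]
side btn 130 h 13.9 x [-13.5  15.1] y [ 99.3 125.7]
top btn 10 h 13.5 x [-6.4  6.7] y [ 95.9 100.9]
to button (array([ 0.002,  0.001, -0.005]), array([-0.001, -0.015,  0.271]))
```

The cover is open, about 60 mm, and the button is in view at uy≈111 mm. Pressing it now.

Request:
move_arm([
  [0,0,0,0,-0.03,0.54,0],
  [0,0,0,0,-0.03,0.54,0],
  [0,0,0,0,-0.03,0.54,0],
  [0,0,0,0,-0.03,0.54,0],
  [0,0,0,0,0,0.18,0],
  [0,0,0,0,0,0.18,0],
  [0,0,0,0,0,0.18,0],
  [0,0,0,0,0,0.18,0],
  [0,0,0,0,0,0,0],
  [0,0,0,0,0,0,0],
])

```text
t: 19.4
tool_pos: [0.5507, 0.163, 0.1337]
orientation: [1.92, 1.938, 0.519]
force: [-39.6, -3.2, 34.3]
opening: 0.0001
gripper_force: 24.8
```

```bash
python3 -c "
from h import *
rep()"
```

```text
t 19.4 p [0.5507 0.163  0.1337] panel ux,uy,n mm [ -0.9 111.3  18.6] ang 89.75 tilt 0.14 F [-39.6  -3.2  34.3] Fpan [-17.2  -2.6  49.5] open 0.1 grip 24.8 q6 0.38
```

Request:
move_arm([
  [0,0,0,0,0,-0.3,0],
  [0,0,0,0,0,-0.6,0],
  [0,0,0,0,0,-1,0],
  [0,0,0,0,0,-0.9,40],
  [0,0,0,0.5,0,0,40],
  [0,0,0,0.7,0,0,40],
  [0,0,0,0.7,0,0,40],
  [0,0,0,0.5,0,0,40],
  [0,0,0,0,0,0,40],
  [0,0,0,0,0,0,40],
])

```text
t: 20.4
tool_pos: [0.5158, 0.222, 0.1922]
orientation: [1.918, 1.938, 0.519]
force: [-0.1, -0.2, -1.0]
opening: 0.0399
gripper_force: 0.0
```

```bash
python3 - <<'E'
from h import *
s,p,R=rep()
print(tw(p,R,C+ux*0+uy*.1705+n*.039,pan(90),6))
E
```

```text
t 20.4 p [0.5158 0.222  0.1922] panel ux,uy,n mm [ -1.2 170.8  86.3] ang 89.81 tilt 0.1 F [-0.1 -0.2 -1. ] Fpan [-0.6 -0.2 -0.8] open 39.87 grip 0.0 q6 0.55
(array([-0.002,  0.002, -0.005]), array([-0.002,  0.008,  0.315]))
```

Request:
move_arm([
  [0,0,0,0,0.008,0.315,40],
  [0,0,0,0,0.008,0.315,40],
  [0,0,0,0,0.008,0.315,40],
  [0,0,0,0,0.008,0.315,40],
  [0,0,0,0,0.008,0.315,40],
  [0,0,0,0,0.008,0.315,40],
  [0,0,0,0,0,0,0],
  [0,0,0,0,0,0,0],
  [0,0,0,0,0,0,0],
  [0,0,0,0,0,0,0],
], force=20)

```text
t: 21.4
tool_pos: [0.5403, 0.2224, 0.1519]
orientation: [1.92, 1.938, 0.519]
force: [-16.4, 0.2, 0.5]
opening: 0.0128
gripper_force: 7.6
```

Request:
move_arm([
  [0,0,0,0,0,0,0],
  [0,0,0,0,0,0,0],
  [0,0,0,-0.3,0,0,0],
  [0,0,0,-0.4,0,0,0],
  [0,0,0,-0.4,0,0,0],
  [0,0,0,-0.4,0,0,0],
  [0,0,0,-0.4,0,0,0],
  [0,0,0,-0.4,0,0,0],
  [0,0,0,-0.13,0,0,0],
  [0,0,0,0,0,0,0],
])

```text
t: 22.4
tool_pos: [0.5406, 0.1622, 0.1516]
orientation: [1.921, 1.938, 0.521]
force: [-4.9, 6.1, 0.8]
opening: 0.0117
gripper_force: 20.0
```

```bash
python3 -c "
from h import *
rep()"
```

```text
t 22.4 p [0.5406 0.1622 0.1516] panel ux,uy,n mm [ -0.8 110.6  39.2] ang 89.71 tilt 0.1 F [-4.9  6.1  0.8] Fpan [-3.7  6.2  3.1] open 11.75 grip 20.0 q6 0.37
```

Request:
move_arm([
  [0,0,0,-0.03,0,0,0],
  [0,0,0,0,0,0,0],
  [0,0,0,0,0,0,40],
  [0,0,0,0,0,0,40],
  [0,0,0,0,0,0,40],
  [0,0,0,0,0,-0.5,40],
  [0,0,0,0,0,-0.9,40],
  [0,0,0,0,0,-1,40],
  [0,0,0,0,0,-1,40],
  [0,0,0,0,0,0,40],
])

```text
t: 23.4
tool_pos: [0.4998, 0.1608, 0.2298]
orientation: [1.917, 1.934, 0.527]
force: [1.5, -0.1, 0.1]
opening: 0.04
gripper_force: 0.0
```

```bash
python3 look.py b
```

```text
t 23.4 p [0.4998 0.1608 0.2298] panel ux,uy,n mm [  3.  109.7 127.3] ang 89.72 tilt 0.28 F [ 1.5 -0.1  0.1] Fpan [ 1.4 -0.1 -0.6] open 40.04 grip 0.0 q6 0.36
wrist tab 510 h 44.4 x [-6.2  4.9] y [ 99.2 122. ]
side tab 49 h 45.8 x [-4.9  6.7] y [103.6 123.2]
to button (array([ 0.006, -0.   , -0.006]), array([ 0.004, -0.016,  0.462]))
```

View pics/b_wrist.png

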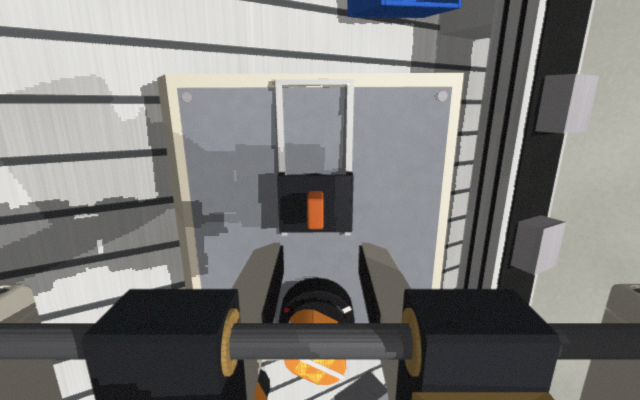

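The cover is shut: the tab is at (316,210) and at uy≈110.6 mm, the same as at the start. The lens is still seated at (315,320) and the gripper is clear of everything. Handing in.

```bash
python3 -c "
from plant import close_job
print(close_job())"
```

```text
the job is handed in; nothing more can be done
None
```

I handed the job in at about 23.5 s: the amber lens is locked at the stop, the lamp-test button was pressed fully with the cover open, and the cover is shut again. The hand-in gave no verdict; I judged each step from the cameras and forces.

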